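Free a catching inspection dial and spin-test it

ROBOT

A 6-joint arm with a two-finger parallel gripper is mounted at the origin on the work surface. World frame = base frame: x ahead of the robot, y to its left, z up, the work surface at z = 0. Lengths are in m, angles in rad, forces in N, time in s.
With the tool pointing down it reaches from about 0.25 to 0.775 m from the base axis. Payload 4 kg.
Tool frame: the origin (TCP) lies at the very end of the fingers, on their centre line; the grasp point (between the pads) lies 19 mm behind it; x points along the fingers, y is the direction in which the jaws open and shut, and the axes are right-handed (so a half turn about x gives the same grasp; the last joint's range is limited). The gripper opens to 94 mm and grips with 3 to 60 N. Pads are 16 mm wide; open, the fingers measure 119 mm over their backs; the gripper's body (75 mm by 177 mm) begins 78 mm behind the grasp point.
Start: joints at [-1.437, 0.087, 1.371, -0, 1.684, -0.103], TCP at [0.129, -0.535, 0.206] pointing down, gripper open.
Joint ranges: [-3.1, 3.1], [-0.76, 2.03], [0.27, 2.55], [-1.08, 4.22], [0.17, 2.65], [-2.57, 2.57]. Speed limits (rad/s): [2.79, 2.79, 3.14, 3.14, 3.14, 3.14].

INTERFACE

Orientations are given as [roll, pitch, yaw] about the fixed x, y, z axes, in that order (R = Rz(yaw) Ry(pitch) Rx(roll)).
In Python, from bench import robot gives the robot as it stands.
- The arm moves only by the tool carry_out, never from a script. Its argument "targets" is a list of rows, each a list of 5 numbers: the closure, from 0 (fully open) to 1 (shut), then the shift along the tool's x, y, z in cm, then the turn about the tool's x in degrees. In form: [[fingers, tx, ty, tz, turn], ...]. A call has 1 to 20 rows; each row shifts and turns the commanded pose from where the row before left it, along the tool's axes as they then stand; what a row does not reach is not made up. A row lasts 1/10 s, in which the tool goes at most 50 mm and 8.59 degrees, less where a joint would pass 70% of its speed; a pose out of reach is approached as far as the arm can. A call is refused whole if a number of a shift passes 5 or a number of a turn 8.59, either way. A call with a gripper value outside its range is refused whole. The fingers move at their own pace and stop on an object; the grip force is fixed at half the most. Time passes only in rows, so rows that do not move let the fingers close. It gives the time, the measured TCP pose, the force and the opening at its end, in the units of the state.
- robot.get_obs(): the state, without advancing time (a new reading comes with each control period).
- robot.snapshot(name): name is "scene" or "side" or "wrist"; returns a dict with "image" (400x640x3 uint8, red, green, blue), "camera_matrix" (3x3 intrinsics, pixels), "pose" (4x4, takes a point from camera to world coordinates). Camera axes: x right, y up, looking along -z (the intrinsics and any distortion apply to the point x, -y, -z); pixel columns grow to the right and rows downward; lengths in m; the calibration is good to about 2 mm. A picture is of the moment at which its call begins. There is no depth.
- robot.close_job(): hands the job in, once; it reports no verdict.
The state is a dict: "time": time; "joint_positions": joint angles; "qvel": joint speeds; "joint_torque": joint torques, N m; "tool_pos": TCP position; "ee_rot": TCP orientation; "wrist_force": force on the tool from outside, world axes, zero at the start; "wrist_torque": the same for the moment, N m; "width": finger opening in m.
Only numpy, scipy, OpenCV 4.12 (cv2) and the standard library are available. Lean on these libraries where they do the work, as an engineer would, in place of code of your own. Each camera call takes 0.05 s, during which the arm holds its last target. There are 200 camera calls.

TASK

The inspection dial does not turn freely: it catches where its flag enters one of the two fork sensors. Turn the dial by its upright hand post until you feel it catch, without forcing it, slide only that fork sensor outward, fully back to its stop, and leave the other sensor where it is. Then give the dial a good spin by hand and let it run on by itself, untouched, for at least four seconds, never slower than a turn every four seconds; leave the loose lens, ring light and profile offcut alone.

Things in the scene. Friction and masses are not known exactly. Their poses are not given: they have to be found in the camera images.
- station: The fixed base plate of the dial station, aluminium, 240 x 420 x 20 mm, its underside on the table. Origin: centre of the underside, straight below the dial's axis. Its x axis runs across the short side (roughly away from the robot), its y axis along the long side towards the left fork sensor, z up. Its position and yaw (up to 0.35 rad) vary.
- dial_angle (a joint): Angle of the dial about its vertical axis, rad, no end stops, not wrapped, counter-clockwise from above positive. At 0 the flag points along the station's -x (to the robot), the hand post lies on the +x side. The flag is in the middle of the right fork at +1.57, of the left fork at -1.57 (= +4.71). Starts between -0.95 and 0.95.
- dial_center (a point): Centre of the dial's top face, on its axis, 62 mm above the table. The dial is an aluminium disc of 220 mm diameter, 12 mm thick, with a 48 mm hub rising 10 mm in the middle. Its bearing is nearly frictionless: pushed and left, it coasts, losing some 0.2 to 0.3 rad/s every second, so it should leave the hand at 3 rad/s or more (0.18 m/s at the post).
- dial: The turning dial with its hand post and flag, about 1 kg. Origin on its axis at table height; its own x axis points from the axis to the hand post, opposite to the flag.
- post_mid (a point): Middle of the upright hand post fixed on the dial, a steel rod of 16 mm diameter with a 20 mm wide black cap, the only tall thing on the dial, 60 mm from the axis, opposite the flag. Turn the dial by pushing it sideways. The point is 34 mm above the dial's top face (96 mm above the table); its top is at 130 mm.
- flag_tip (a point): Outer tip of the flag, a flat steel tongue 20 mm wide, 8 mm thick, sticking out 25 mm from the dial's rim (tip 135 mm from the axis, 56 mm above the table). It travels through both forks' slots. At one of them, not visibly and varying from run to run, a rubbery foot of the fork under the dial stops the dial (giving a few mm) when the flag is 0.05 to 0.25 rad before that fork's middle, from either side; the other is passed freely.
- fork_left (a joint): Position of the left fork sensor on its slide, m: 0 as it starts, grows as it is slid straight outward (along the station's +y, away from the dial), up to a stop at 0.035. It needs about 4 N to move and stays where it is left; 0.028 or more counts as fully back.
- fork_right (a joint): The same for the right fork sensor, which slides outward along the station's -y.
- left_slot (a point): Slot of the left fork sensor, a black block 52 mm wide with a slot facing the dial; its roof reaches over the dial's rim (105 to 171 mm from the axis when at 0), top of the roof 84 mm above the table. The point is 122 mm from the axis at the flag's height and moves with the sensor.
- right_slot (a point): The same point of the right fork sensor, which looks just the same.
- left_tab (a point): Centre of the inner face (the face towards the dial, 159 mm from the axis when at 0) of the left sensor's upright aluminium tab, 112 mm above the table. The tab is 60 mm wide, 10 mm thick and rises from the roof (84 mm) to 130 mm above the table. Push this face outward to slide the sensor back: room for a fingertip above the roof between tab and dial.
- right_tab (a point): The same point of the right sensor's tab.
- lens_mid (a point): Bystander: middle of a black camera lens, 60 mm diameter, 90 mm tall, standing on the table to the left of the station. Leave alone.
- ring_mid (a point): Bystander: middle of a grey ring light, 110 mm diameter, 22 mm tall, lying on the table to the right. Leave alone.
- profile_mid (a point): Bystander: middle of an aluminium profile offcut, 160 x 40 x 40 mm, lying on the table far left. Leave alone.

How it is judged:
On the way, in this order (a step that is already met when the one before it is completed fails the run):
1. the dial is pressed (over 1 N) against its catch: it does not move on (under 0.3 rad/s) and its flag is at one of the forks (contact force between the fingers and dial above 1 N and velocity of joint dial_angle between -0.3 and 0.3 rad/s and (horizontal distance between flag_tip and left_slot below 0.045 m or horizontal distance between flag_tip and right_slot below 0.045 m)), for 0.05 s.
2. one fork sensor is slid back to its stop (28 mm or more), the other is still in place (((value of joint fork_left above 0.028 m and value of joint fork_right below 0.005 m) or (value of joint fork_right above 0.028 m and value of joint fork_left below 0.005 m))), for 0.2 s.
3. the dial runs on by itself faster than 1.5 rad/s for 3.9 s with the robot touching nothing, so turning past the fork where it caught (contact force between each of the fingers, the arm and anything else below 0.3 N and (velocity of joint dial_angle above 1.5 rad/s or velocity of joint dial_angle below -1.5 rad/s)), for 3.9 s.
At the end, for the whole second after the job is handed in: The fork sensor in which the flag caught is slid out by at least 28 mm, the other one is within 5 mm of its place, the dial has run freely (it may still be turning), and lens, ring light and profile are within 20 mm of where they were (((value of joint fork_left above 0.028 m and value of joint fork_right below 0.005 m) or (value of joint fork_right above 0.028 m and value of joint fork_left below 0.005 m)) and distance of each of lens_mid, ring_mid, profile_mid from where it was at the start of the episode below 0.02 m); the robot touches nothing.
It fails at once if the sensor in which the flag does not catch is slid out too (both sensors out by more than 5 mm) (value of joint each of fork_left, fork_right above 0.005 m).
It fails at once if the catching dial is forced with more than 60 N, before a sensor is slid back (contact force between the fingers and dial above 60 N and value of joint each of fork_left, fork_right below 0.028 m).
It fails at once if the lens is moved by more than 20 mm (distance of lens_mid from where it was at the start of the episode above 0.02 m).
It fails at once if the ring light is moved by more than 20 mm (distance of ring_mid from where it was at the start of the episode above 0.02 m).
It fails at once if the profile offcut is moved by more than 20 mm (distance of profile_mid from where it was at the start of the episode above 0.02 m).
It also fails if it takes over 72 s, if anything falls off the work surface, if the arm or the gripper's body presses on something with over 40 N, if the wrist force passes 120 N, or if a joint passes its speed limit or range.

## Working session

There is one attempt and no reset: what is moved stays moved. The work goes in short steps, Python scripts to look and compute and a tool call to move; the robot and the scene stay as the last step left them, time stands still between calls to the robot, and variables do not carry over. Pictures are saved under pics/ and viewed, about 8 in all and at most 12, crops included, and the job is handed in when it is done.

Besides the shell and the picture viewer there is one more tool, called after ">>>" in YAML: its name, and indented under it one key for each argument. carry_out: Moves the arm, as the interface text tells. Its arguments: {"type":"object","properties":{"targets":{"type":"array","items":{"type":"array","items":{"type":"number"}}}},"required":["targets"]}

```bash
mkdir -p pics; ls; cat > h.py <<'E'
import numpy as np, cv2
from bench import robot
def snap(n,f):
    s=robot.snapshot(n); cv2.imwrite(f'pics/{f}.png',s['image'][:,:,::-1]); np.savez(f'pics/{f}.npz',K=s['camera_matrix'],T=s['pose']); return s
def ray(f,u,v,z):
    d=np.load(f'pics/{f}.npz'); K,T=d['K'],d['T']
    r=np.linalg.inv(K)@[u,v,1]; r=T[:3,:3]@[r[0],-r[1],-r[2]]; o=T[:3,3]
    return o+r*(z-o[2])/r[2]
def proj(f,p):
    d=np.load(f'pics/{f}.npz'); K,T=d['K'],d['T']
    c=T[:3,:3].T@(np.asarray(p)-T[:3,3]); q=K@[c[0],-c[1],-c[2]]; return q[:2]/q[2]
E
python3 - <<'E'
from h import *
for n in ("scene","side"):
    s=snap(n,n+'0'); print(s['camera_matrix'].round(1).tolist(), s['pose'].round(3).tolist(), [k for k in s])
a=cv2.imread('pics/scene0.png');b=cv2.imread('pics/side0.png')
o=robot.get_obs(); print({k:np.round(v,3) for k,v in o.items()})
E
```

```text
pics
[[471.8, 0.0, 324.2], [0.0, 471.8, 201.4], [0.0, 0.0, 1.0]] [[-0.7, -0.381, 0.604, 1.396], [0.714, -0.357, 0.602, 0.808], [-0.014, 0.853, 0.522, 0.834], [0.0, 0.0, 0.0, 1.0]] ['image', 'camera_matrix', 'pose']
[[368.6, 0.0, 324.7], [0.0, 368.6, 200.8], [0.0, 0.0, 1.0]] [[-0.992, 0.106, -0.063, 0.494], [-0.122, -0.776, 0.619, 0.614], [0.017, 0.622, 0.783, 0.879], [0.0, 0.0, 0.0, 1.0]] ['image', 'camera_matrix', 'pose']
{'time': np.float64(0.1), 'joint_positions': array([-1.437,  0.088,  1.372, -0.   ,  1.684, -0.103]), 'qvel': array([ 0.   , -0.002, -0.003,  0.001,  0.001, -0.001]), 'joint_torque': array([ 3.0000e-03, -3.4125e+01, -3.0330e+01,  7.2000e-02,  3.0000e-02,
       -0.0000e+00]), 'tool_pos': array([ 0.129, -0.534,  0.204]), 'ee_rot': array([-1.662,  1.569,  1.716]), 'wrist_force': array([ 0.011, -0.405, -0.581]), 'wrist_torque': array([0.044, 0.016, 0.019]), 'width': np.float64(0.094)}
```

View pics/scene0.png

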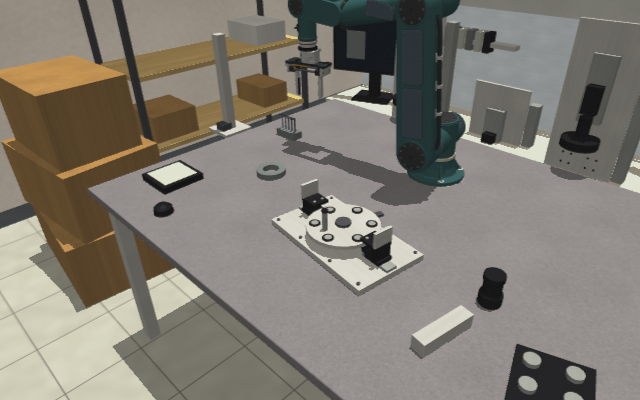

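View pics/side0.png

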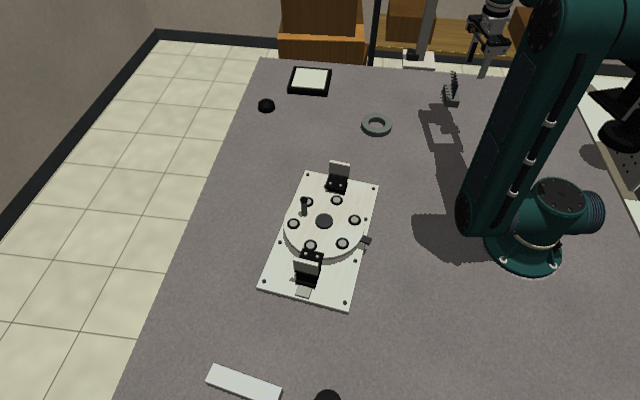

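Scene: the station is mid-image, with the plate's near corner at (362,291). Side: plate corners are at about (305,171), (379,186), (349,311) and (258,291), the post at (304,205), and the flag at (366,240) pointing to the robot. I'll take enlarged crops for exact pixels.

```bash
python3 - <<'E'
from h import *
b=cv2.imread('pics/side0.png')[160:320,245:395]
a=cv2.imread('pics/scene0.png')[170:300,265:430]
a=cv2.resize(a,(0,0),fx=3.7,fy=3.7,interpolation=cv2.INTER_CUBIC); b=cv2.resize(b,(0,0),fx=3.7,fy=3.7,interpolation=cv2.INTER_CUBIC)
cv2.imwrite('pics/crop_side.png',b)
for n,c in dict(c1=(305,171),c2=(379,186),c3=(349,311),c4=(258,291)).items(): print(n,ray('side0',*c,.02).round(3))
print('hub',ray('side0',324,220,.072).round(3),'posttop',ray('side0',304,198,.13).round(3),'flag',ray('side0',370,241,.06).round(3))
E
```

```text
c1 [ 0.641 -0.177  0.02 ]
c2 [ 0.405 -0.146  0.02 ]
c3 [0.464 0.263 0.02 ]
c4 [0.693 0.241 0.02 ]
hub [0.553 0.041 0.072] posttop [0.61  0.019 0.13 ] flag [0.427 0.083 0.06 ]
```

View pics/crop_side.png

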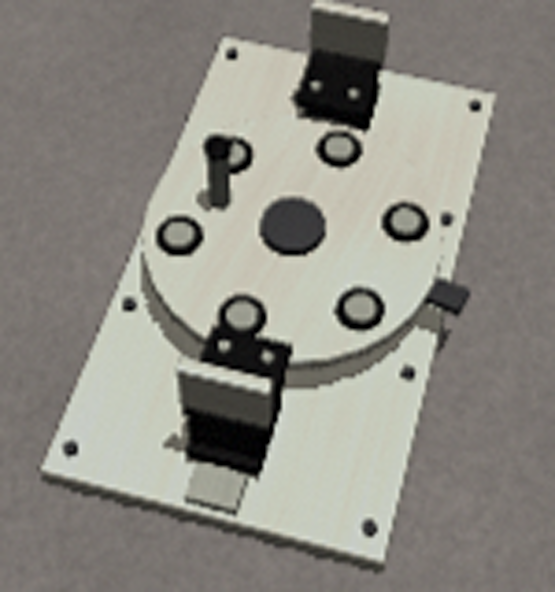

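Side crop (×3.7): plate corners are at (223,38), (495,93), (383,560) and (42,468), hub centre at (293,226), post cap at (217,147), flag tip at (464,300). Now a fit of the station pose.

```bash
cat > fit.py <<'E'
from h import *
from scipy.optimize import least_squares
P=lambda x,y:(245+x/3.7,160+y/3.7)
obs=[((.12,-.21,.02),P(223,38)),((-.12,-.21,.02),P(495,93)),((-.12,.21,.02),P(383,562)),((.12,.21,.02),P(42,468)),((0,0,.072),P(293,226))]
def W(q,p): c,s=np.cos(q[2]),np.sin(q[2]); return np.array([q[0]+c*p[0]-s*p[1],q[1]+s*p[0]+c*p[1],p[2]])
def res(q):
    r=[proj('side0',W(q,p))-np.array(o) for p,o in obs]
    a=q[3]; r.append(proj('side0',W(q,(.06*np.cos(a),.06*np.sin(a),.13)))-np.array(P(217,147)))
    r.append(proj('side0',W(q,(-.135*np.cos(a),-.135*np.sin(a),.06)))-np.array(P(464,293)))
    return np.concatenate(r)
s=least_squares(res,[.55,.04,-.13,0.])
print(s.x.round(4)); print(s.fun.reshape(-1,2).round(1).tolist())
np.save('q.npy',s.x)
q=s.x
for n,p in dict(ltab=(0,.159,.112),rtab=(0,-.159,.112),post=(.06*np.cos(q[3]),.06*np.sin(q[3]),.096)).items(): print(n,W(q,p).round(4))
E
python3 fit.py
```

```text
[ 0.5531  0.0411 -0.1434 -0.1371]
[[-0.3, -0.8], [0.4, 0.1], [0.4, 0.3], [-0.9, 0.7], [-0.1, -1.1], [-0.4, -0.3], [0.9, 0.3]]
ltab [0.5758 0.1985 0.112 ]
rtab [ 0.5303 -0.1163  0.112 ]
post [0.6107 0.0245 0.096 ]
```

```bash
cat > go.py <<'E'
from h import *
from scipy.spatial.transform import Rotation as R
import sys
q=np.load('q.npy')
def W(x,y): c,s=np.cos(q[2]),np.sin(q[2]); return np.array([q[0]+c*x-s*y,q[1]+s*x+c*y])
def pol(r,a): return W(r*np.cos(a),r*np.sin(a))
def state():
    o=robot.get_obs(); M=R.from_euler('xyz',o['ee_rot']).as_matrix()
    return o,M
def show():
    o,M=state(); p=o['tool_pos']; c,s=np.cos(q[2]),np.sin(q[2]); d=p[:2]-q[:2]
    st=np.array([c*d[0]+s*d[1],-s*d[0]+c*d[1]])
    print('t',round(float(o['time']),2),'tcp',p.round(4),'station xy',st.round(4),'r',np.hypot(*st).round(4),'ang',np.arctan2(st[1],st[0]).round(3),'F',o['wrist_force'].round(1),'w',round(float(o['width']),4),'yang(station)',(np.arctan2(M[1,1],M[0,1])-q[2]).round(3),'j',o['joint_positions'].round(2))
def need(xy,z,yang=None):
    "shift in cm in present tool axes, turn in deg (station-frame y angle)"
    o,M=state(); d=np.array([*xy,z])-o['tool_pos']; print('shift cm',(M.T@d*100).round(2))
    if yang is not None:
        a=yang+q[2]-np.arctan2(M[1,1],M[0,1]); a=(a+np.pi/2)%np.pi-np.pi/2; print('turn deg',np.degrees(-a).round(1))
E
python3 - <<'E'
from go import *
o,M=state(); print(M.round(3)); show()
need(pol(.06,q[3]),.2,q[3]+np.pi/2)
E
```

```text
[[-0.     0.235 -0.972]
 [ 0.002 -0.972 -0.235]
 [-1.    -0.002 -0.   ]]
t 0.1 tcp [ 0.1289 -0.5342  0.2044] station xy [-0.3376 -0.63  ] r 0.7147 ang -2.063 F [ 0.  -0.4 -0.6] w 0.0942 yang(station) -1.191 j [-1.44  0.09  1.37 -0.    1.68 -0.1 ]
shift cm [  0.54 -43.01 -59.94]
turn deg 29.6
```

```bash
python3 - <<'E'
from go import *
need(pol(.064,-.6),.2,q[3])
E
```

```text
shift cm [  0.53 -40.66 -58.29]
turn deg -60.4
```

>>> carry_out:
  targets:
    - [1,0,-1.0,-1.5,0]
    - [1,0,-2.4,-3.5,0]
    - [1,0,-2.5,-3.5,0]
    - [1,0,-2.5,-3.5,0]
    - [1,0,-2.5,-3.5,0]
    - [1,0,-2.5,-3.5,0]
    - [1,0,-2.5,-3.5,0]
    - [1,0,-2.5,-3.5,0]
    - [1,0,-2.5,-3.5,0]
    - [1,0,-2.5,-3.5,0]
    - [1,0,-2.5,-3.5,0]
    - [1,0,-2.5,-3.5,0]
    - [1,0,-2.5,-3.5,0]
    - [1,0,-2.5,-3.5,0]
    - [1,0,-2.5,-3.5,0]
    - [1,0,-2.5,-3.5,0]
    - [1,0,-1.8,-3.8,0]
    - [1,0,0,-2.0,0]
    - [1,0,0,0,0]

```text
time: 2.0
tool_pos: [0.6167, -0.001, 0.204]
ee_rot: [-0.579, 1.569, 2.803]
wrist_force: [0.3, 0.0, -0.4]
width: 0.0005
```

```bash
python3 - <<'E'
from go import *
show(); need(pol(.064,-.6),.09,q[3]); snap('wrist','wrist1')
for p in [(*pol(.06,q[3]),.13),(*pol(0,0),.072)]: print(proj('wrist1',p))
E
```

```text
t 2.0 tcp [ 0.6167 -0.001   0.204 ] station xy [ 0.069  -0.0325] r 0.0763 ang -0.441 F [ 0.3  0.  -0.4] w 0.0005 yang(station) -1.187 j [-0.09  0.24  1.2   0.    1.7   1.24]
shift cm [11.4  -0.26  1.62]
turn deg -60.2
[286.99306626 208.6634626 ]
[267.30772022 237.80385337]
```

View pics/wrist1.png

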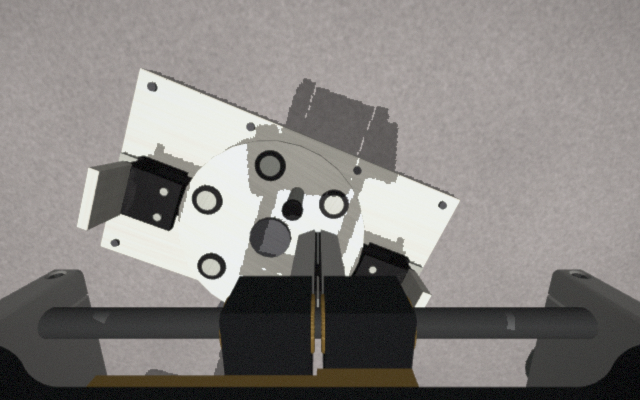

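Wrist view: the post cap is at (292,210) against a predicted (287,209), and the hub at (269,237) against (267,238). The fit holds to about 3 mm. Next I turn, then descend behind the post.

>>> carry_out:
  targets:
    - [1,0,-0.3,1.6,0]
    - [1,0,0,0,-6]
    - [1,0,0,0,-6]
    - [1,0,0,0,-6]
    - [1,0,0,0,-6]
    - [1,2,0,0,-6]
    - [1,2,0,0,-6]
    - [1,2,0,0,-6]
    - [1,2,0,0,-6]
    - [1,1.5,0,0,-6]
    - [1,1,0,0,-6]
    - [1,1,0,0,0]
    - [1,0,0,0,0]
    - [1,0,0,0,0]

```text
time: 3.45
tool_pos: [0.5994, -0.0047, 0.0909]
ee_rot: [1.349, 1.571, -0.511]
wrist_force: [0.5, 0.2, 0.4]
width: 0.0005
```

```bash
python3 - <<'E'
from go import *
show(); need(pol(.06,-.1),.09,q[3])
E
```

```text
t 3.45 tcp [ 0.5994 -0.0047  0.0909] station xy [ 0.0524 -0.0387] r 0.0651 ang -0.636 F [0.5 0.2 0.4] w 0.0005 yang(station) -0.145 j [-0.1   0.24  1.42 -0.    1.48  0.19]
shift cm [ 0.09  0.25 -3.34]
turn deg -0.5
```

>>> carry_out:
  targets:
    - [1,0,0,-0.6,0]
    - [1,0,0,-0.6,0]
    - [1,0,0.1,-0.29,-2.9]
    - [1,0,0.1,-0.29,-2.9]
    - [1,0,0.1,-0.29,-2.9]
    - [1,0,0.1,-0.29,-2.9]
    - [1,0,0.1,-0.29,-2.9]
    - [1,0,0.1,-0.29,-2.9]
    - [1,0,0.1,-0.29,-2.9]
    - [1,0,0.1,-0.29,-2.9]
    - [1,0,0.1,-0.29,-2.9]
    - [1,0,0.1,-0.29,-2.9]
    - [1,0,0.1,-0.29,-2.9]
    - [1,0,0.1,-0.29,-2.9]
    - [1,0,0.1,-0.29,-2.9]
    - [1,0,0.1,-0.29,-2.9]
    - [1,0,0.1,-0.29,-2.9]
    - [1,0,0.1,-0.29,-2.9]
    - [1,0,0.1,-0.29,-2.9]

```text
time: 5.35
tool_pos: [0.6144, 0.0574, 0.091]
ee_rot: [1.267, 1.57, 0.272]
wrist_force: [-0.4, -0.9, 0.3]
width: 0.0008
```

```bash
python3 - <<'E'
from go import *
show()
E
```

```text
t 5.35 tcp [0.6144 0.0574 0.091 ] station xy [0.0583 0.0249] r 0.0634 ang 0.403 F [-0.4 -0.9  0.3] w 0.0008 yang(station) 0.719 j [ 0.    0.28  1.37  0.    1.49 -0.57]
```

>>> carry_out:
  targets:
    - [1,0,0.1,-0.29,-2.9]
    - [1,0,0.1,-0.29,-2.9]
    - [1,0,0.1,-0.29,-2.9]
    - [1,0,0.1,-0.29,-2.9]
    - [1,0,0.1,-0.29,-2.9]
    - [1,0,0.1,-0.29,-2.9]
    - [1,0,0.1,-0.29,-2.9]
    - [1,0,0.1,-0.29,-2.9]
    - [1,0,0.06,-0.18,-1.8]
    - [1,0,0.06,-0.18,-1.8]
    - [1,0,0.06,-0.18,-1.8]
    - [1,0,0.06,-0.18,-1.8]

```text
time: 6.55
tool_pos: [0.5991, 0.0847, 0.0905]
ee_rot: [0.358, 1.571, -0.106]
wrist_force: [0.2, 0.8, -0.4]
width: 0.0009
```

```bash
python3 - <<'E'
from go import *
show(); snap('wrist','wrist2')
E
```

```text
t 6.55 tcp [0.5991 0.0847 0.0905] station xy [0.0393 0.0498] r 0.0634 ang 0.902 F [ 0.2  0.8 -0.4] w 0.0009 yang(station) 1.25 j [ 0.05  0.26  1.41 -0.    1.48 -1.06]
```

View pics/wrist2.png

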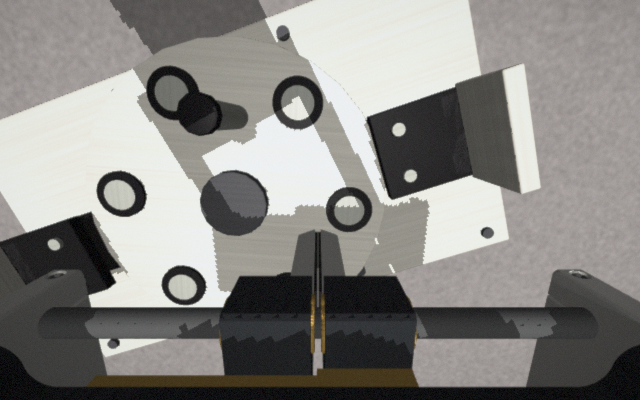

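The post cap is at (198,112) and has run ahead of the fingers. I'll work out its angle.

```bash
cat >> go.py <<'E'
def ang(f,u,v,z=.13,tip=False):
    p=ray(f,u,v,z)[:2]-q[:2]; print('r',np.hypot(*p).round(4),'station ang',(np.arctan2(p[1],p[0])-q[2]).round(3))
E
python3 - <<'E'
from go import *
ang('wrist2',198,112); print(ray('wrist2',234,203,.072), q[:2]); show()
E
```

```text
r 0.06 station ang 2.769
[0.55173661 0.04063767 0.072     ] [0.55305191 0.04109293]
t 6.6 tcp [0.5989 0.0849 0.0905] station xy [0.0391 0.0499] r 0.0634 ang 0.906 F [-0.5  0.3  0.3] w 0.0009 yang(station) 1.251 j [ 0.05  0.26  1.41  0.    1.48 -1.06]
```

The post is at dial angle 2.77. The first touch sent the dial coasting, and the flag passed the right fork (1.57) freely. That makes the left fork the suspect, with the dial coasting toward it at about 4.5 rad. I lift over and look.

>>> carry_out:
  targets:
    - [1,-3.5,0,0,0]
    - [1,-3.5,0,0,0]
    - [1,0,-2.8,-1.9,0]
    - [1,0,-2.8,-1.9,0]
    - [1,0,-2.8,-1.9,0]
    - [1,0,-2.8,-1.9,0]
    - [1,0,0,0,0]
    - [1,0,0,0,0]
    - [1,0,0,0,0]
    - [1,0,0,0,0]
    - [1,0,0,0,0]
    - [1,0,0,0,0]
    - [1,0,0,0,0]
    - [1,0,0,0,0]
    - [1,0,0,0,0]
    - [1,0,0,0,0]

```text
time: 8.2
tool_pos: [0.4808, 0.0187, 0.1605]
ee_rot: [-0.724, 1.571, -1.191]
wrist_force: [-0.7, -0.1, -0.2]
width: 0.0004
```

```bash
python3 - <<'E'
from go import *
show(); snap('wrist','wrist3')
for a in (3.3,3.7,4.1,4.5,4.7): print(a,proj('wrist3',(*pol(.06,a),.13)).round())
E
```

```text
t 8.2 tcp [0.4808 0.0187 0.1605] station xy [-0.0683 -0.0325] r 0.0756 ang -2.697 F [-0.7 -0.1 -0.2] w 0.0004 yang(station) 1.248 j [-0.08 -0.05  1.6  -0.    1.59 -1.18]
3.3 [353. 229.]
3.7 [328. 247.]
4.1 [314. 272.]
4.5 [311. 298.]
4.7 [314. 310.]
```

View pics/wrist3.png

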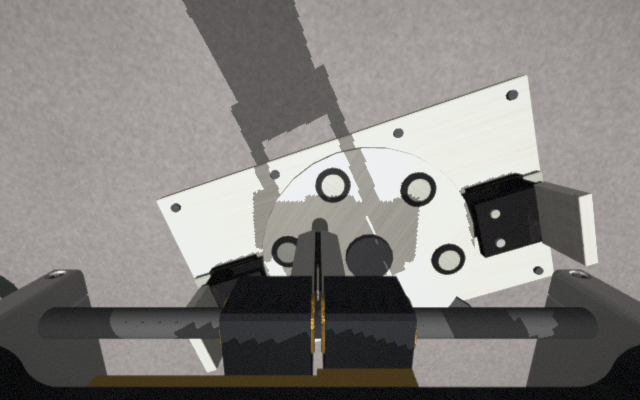

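```bash
python3 - <<'E'
from go import *
ang('wrist3',462,300,.06); ang('wrist3',369,255,.072); ang('wrist3',505,215,.084); ang('wrist3',320,222,.13)
s=snap('side','side3'); print(s['image'].shape)
for a in (3.6,3.9,4.2,4.5): print(a, proj('side3',(*pol(.06,a),.13)).round(), proj('side3',(*pol(.135,a+np.pi),.06)).round())
cv2.imwrite('pics/side3c.png',cv2.resize(cv2.imread('pics/side3.png')[140:330,230:430],(0,0),fx=3,fy=3,interpolation=cv2.INTER_CUBIC))
E
```

```text
r 0.1169 station ang 0.756
r 0.0051 station ang -2.797
r 0.1275 station ang 1.648
r 0.0789 station ang -2.735
(400, 640, 3)
3.6 [347. 204.] [274. 230.]
3.9 [345. 198.] [278. 242.]
4.2 [340. 194.] [287. 253.]
4.5 [335. 191.] [299. 261.]
```

View pics/side3c.png

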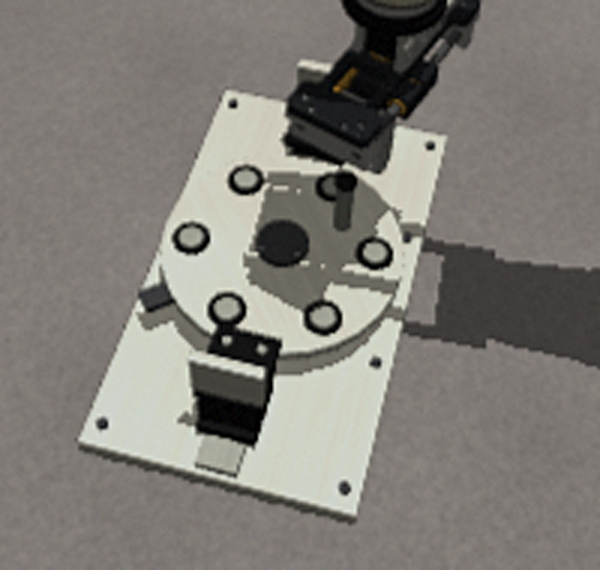

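Side crop (×3): the post cap is at (345,181) and the flag tip at (142,295), so the dial is at about 3.82 rad and slowing. I come down behind the post and follow it gently toward the left fork.

>>> carry_out:
  targets:
    - [1,0,0,-0.5,0]
    - [1,2.5,0,0,0]
    - [1,2.5,0,0,0]
    - [1,2,0,0,0]
    - [1,0,-0.05,0.25,0]
    - [1,0,-0.05,0.25,0]
    - [1,0,-0.05,0.25,0]
    - [1,0,-0.05,0.25,0]
    - [1,0,-0.05,0.2,0]
    - [1,0,-0.05,0.2,0]
    - [1,0,-0.05,0.2,0]
    - [1,0,-0.05,0.2,0]
    - [1,0,-0.05,0.2,0]
    - [1,0,-0.05,0.2,0]
    - [1,0,0,0.15,0]
    - [1,0,0,0.15,0]

```text
time: 9.9
tool_pos: [0.4965, 0.0051, 0.0904]
ee_rot: [-2.114, 1.571, -2.581]
wrist_force: [0.3, -0.0, 0.4]
width: 0.0004
```

```bash
python3 - <<'E'
from go import *
show(); s=snap('side','side4')
cv2.imwrite('pics/side4c.png',cv2.resize(cv2.imread('pics/side4.png')[140:330,230:430],(0,0),fx=3,fy=3,interpolation=cv2.INTER_CUBIC))
for a in (3.9,4.2,4.5): print(a, proj('side4',(*pol(.06,a),.13)).round(), proj('side4',(*pol(.135,a+np.pi),.06)).round())
E
```

```text
t 9.9 tcp [0.4965 0.0051 0.0904] station xy [-0.0508 -0.0437] r 0.067 ang -2.432 F [ 0.3 -0.   0.4] w 0.0004 yang(station) 1.248 j [-0.1   0.02  1.67 -0.    1.45 -1.21]
3.9 [345. 198.] [278. 242.]
4.2 [340. 194.] [287. 253.]
4.5 [335. 191.] [299. 261.]
```

View pics/side4c.png

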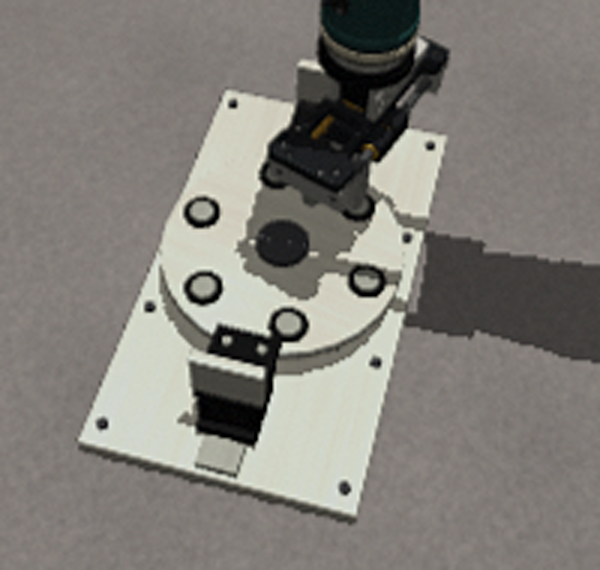

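```bash
python3 - <<'E'
from go import *
P=lambda x,y:(230+x/3,140+y/3)
for a,b in (((228,308),(289,325)),((191,237),(203,288)),((246,180),(202,212))):
    ang('side3',*P(*a),.064); ang('side4',*P(*b),.064)
E
```

```text
r 0.0816 station ang 1.226
r 0.0835 station ang 1.907
r 0.083 station ang 0.169
r 0.0835 station ang 0.858
r 0.0821 station ang -0.875
r 0.0824 station ang -0.192
```

The rings have turned +0.68 rad, so the dial is at about 4.50, which is at the left fork's catch zone. I close the gap of about 25 mm, then press gently.

>>> carry_out:
  targets:
    - [1,0,-0.02,0.25,0]
    - [1,0,-0.02,0.25,0]
    - [1,0,-0.02,0.25,0]
    - [1,0,-0.02,0.25,0]
    - [1,0,-0.02,0.25,0]
    - [1,0,-0.02,0.25,0]
    - [1,0,-0.02,0.2,0]
    - [1,0,-0.02,0.15,0]
    - [1,0,-0.02,0.1,0]
    - [1,0,0,0.1,0]
    - [1,0,0,0.1,0]
    - [1,0,0,0.1,0]

```text
time: 11.15
tool_pos: [0.5158, -0.0065, 0.0905]
ee_rot: [-1.395, 1.571, -1.861]
wrist_force: [-0.2, -1.0, 0.2]
width: 0.0004
```

```bash
python3 - <<'E'
from go import *
show()
E
```

```text
t 11.15 tcp [ 0.5158 -0.0065  0.0905] station xy [-0.0301 -0.0524] r 0.0605 ang -2.092 F [-0.2 -1.   0.2] w 0.0004 yang(station) 1.248 j [-0.12  0.06  1.63 -0.    1.45 -1.23]
```

>>> carry_out:
  targets:
    - [1,0,0,0.12,0]
    - [1,0,0,0.12,0]
    - [1,0,0,0.12,0]
    - [1,0,0,0.12,0]
    - [1,0,0,0.12,0]

```text
time: 11.65
tool_pos: [0.5205, -0.0089, 0.0904]
ee_rot: [-3.064, 1.569, 2.752]
wrist_force: [-4.2, 2.7, 2.0]
width: 0.0004
```

```bash
python3 - <<'E'
from go import *
show()
E
```

```text
t 11.65 tcp [ 0.5205 -0.0089  0.0904] station xy [-0.0251 -0.0541] r 0.0596 ang -2.006 F [-4.2  2.7  2. ] w 0.0004 yang(station) 1.248 j [-0.13  0.08  1.61  0.    1.45 -1.23]
```

About 5 N now opposes the push. I press a little further to confirm that it's the catch.

>>> carry_out:
  targets:
    - [1,0,0,0.1,0]
    - [1,0,0,0.05,0]
    - [1,0,0,0,0]
    - [1,0,0,0,0]

```text
time: 12.05
tool_pos: [0.5214, -0.0093, 0.0904]
ee_rot: [-3.065, 1.568, 2.752]
wrist_force: [-4.9, 2.2, 3.3]
width: 0.0006
```

```bash
python3 - <<'E'
from go import *
show(); s=snap('side','side5')
cv2.imwrite('pics/side5c.png',cv2.resize(cv2.imread('pics/side5.png')[140:330,230:430],(0,0),fx=3,fy=3,interpolation=cv2.INTER_CUBIC))
E
```

```text
t 12.05 tcp [ 0.5214 -0.0093  0.0904] station xy [-0.0242 -0.0544] r 0.0595 ang -1.989 F [-4.9  2.2  3.3] w 0.0006 yang(station) 1.248 j [-0.13  0.08  1.61  0.    1.45 -1.23]
```

View pics/side5c.png

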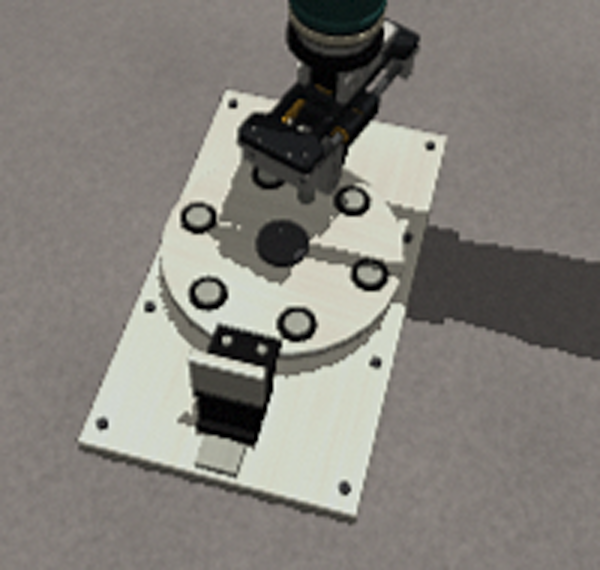

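Steady at about 6 N with the dial still, flag under the left fork (dial about 4.58). That's the catch. Back off, lift, turn, and go inside the left tab.

>>> carry_out:
  targets:
    - [1,0,0,-0.5,0]
    - [1,-4,0,0,0]
    - [1,-4,0,0,0]
    - [1,0,0,0,-6.2]
    - [1,0,0,0,-6.2]
    - [1,0,0,0,-6.1]
    - [1,0,3.2,0.5,0]
    - [1,0,3.2,0.5,0]
    - [1,0,3.2,0.5,0]
    - [1,0,3.2,0.5,0]
    - [1,0,3.2,0.5,0]
    - [1,0,3.0,0.4,0]
    - [1,0,0,0,0]
    - [1,0,0,0,0]
    - [1,0,0,0,0]

```text
time: 13.6
tool_pos: [0.574, 0.1753, 0.1705]
ee_rot: [-0.835, 1.57, -0.979]
wrist_force: [0.4, -0.2, 0.2]
width: 0.0005
```

```bash
python3 - <<'E'
from go import *
show(); need(W(0,.137),.105,np.pi/2); snap('wrist','wrist6')
for p in [(*W(x,.159),.13) for x in (-.03,.03)]: print(proj('wrist6',p))
E
```

```text
t 13.6 tcp [0.574  0.1753 0.1705] station xy [0.0015 0.1358] r 0.1358 ang 1.56 F [ 0.4 -0.2  0.2] w 0.0005 yang(station) 1.57 j [ 0.2   0.21  1.3  -0.    1.63 -1.22]
shift cm [ 6.55  0.13 -0.16]
turn deg -0.1
[350.23040505 184.96909523]
[348.17505201 256.68840161]
```

View pics/wrist6.png

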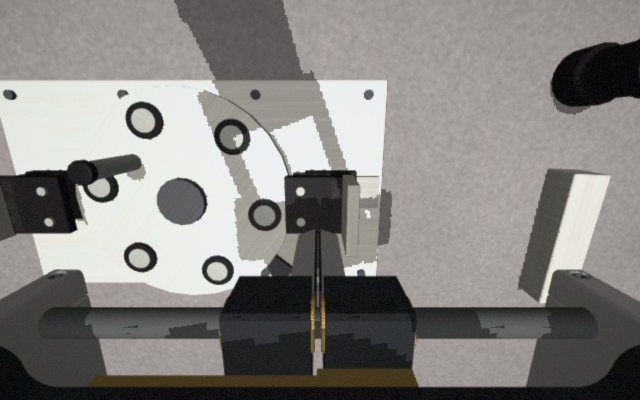

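The left tab is just outside the fingers: inner edge at u≈346 against a predicted 349, so a gap of about 10 mm. I descend and push it outward.

>>> carry_out:
  targets:
    - [1,2.5,0,0,0]
    - [1,2.5,0,0,0]
    - [1,1.5,0,0,0]
    - [1,0,0.3,0,0]
    - [1,0,0.3,0,0]
    - [1,0,0.3,0,0]
    - [1,0,0.3,0,0]
    - [1,0,0.4,0,0]
    - [1,0,0.4,0,0]
    - [1,0,0.4,0,0]
    - [1,0,0.4,0,0]
    - [1,0,0.4,0,0]
    - [1,0,0.4,0,0]
    - [1,0,0.3,0,0]
    - [1,0,0.2,0,0]
    - [1,0,0.2,0,0]
    - [1,0,0,0,0]

```text
time: 15.35
tool_pos: [0.58, 0.2193, 0.1053]
ee_rot: [1.78, 1.57, 1.637]
wrist_force: [1.2, -2.2, 1.8]
width: 0.0004
```

```bash
python3 - <<'E'
from go import *
show()
E
```

```text
t 15.35 tcp [0.58   0.2193 0.1053] station xy [0.0012 0.1802] r 0.1802 ang 1.564 F [ 1.2 -2.2  1.8] w 0.0004 yang(station) 1.571 j [ 0.27  0.28  1.35  0.    1.52 -1.16]
```

>>> carry_out:
  targets:
    - [1,0,0.1,0,0]
    - [1,0,0.1,0,0]
    - [1,0,0.1,0,0]
    - [1,0,0,0,0]

```text
time: 15.75
tool_pos: [0.5801, 0.2202, 0.1053]
ee_rot: [-1.802, 1.567, -1.946]
wrist_force: [-0.8, -6.9, 3.9]
width: 0.0005
```

```bash
python3 - <<'E'
from go import *
show()
E
```

```text
t 15.75 tcp [0.5801 0.2202 0.1053] station xy [0.0012 0.1811] r 0.1811 ang 1.564 F [-0.8 -6.9  3.9] w 0.0005 yang(station) 1.57 j [ 0.27  0.28  1.34 -0.    1.52 -1.15]
```

>>> carry_out:
  targets:
    - [1,0,0.2,0,0]
    - [1,0,0.2,0,0]
    - [1,0,0.2,0,0]
    - [1,0,0,0,0]
    - [1,0,0,0,0]

```text
time: 16.25
tool_pos: [0.58, 0.2202, 0.1053]
ee_rot: [-1.742, 1.556, -1.89]
wrist_force: [-4.3, -20.5, 8.0]
width: 0.0003
```

```bash
python3 - <<'E'
from go import *
show()
E
```

```text
t 16.25 tcp [0.58   0.2202 0.1053] station xy [0.0011 0.1811] r 0.1811 ang 1.565 F [ -4.3 -20.5   8. ] w 0.0003 yang(station) 1.567 j [ 0.28  0.29  1.34 -0.01  1.53 -1.14]
```

The fork is against its stop: position fixed while the force rose to 20 N. I back off, lift, and look for the post.

>>> carry_out:
  targets:
    - [1,0,-1,0,0]
    - [1,0,-1,0,0]
    - [1,-3,-0.5,0,0]
    - [1,-4,0,0,0]
    - [1,-2,-2.5,0,0]
    - [1,0,-2.5,-1,0]
    - [1,0,0,-1,0]
    - [1,0,0,0,0]
    - [1,0,0,0,0]

```text
time: 17.15
tool_pos: [0.5503, 0.1575, 0.1945]
ee_rot: [2.64, 1.569, 2.497]
wrist_force: [1.1, 0.4, -0.2]
width: 0.0004
```

```bash
python3 - <<'E'
from go import *
show(); snap('wrist','wrist7')
s=snap('side','side7')
a=cv2.imread('pics/wrist7.png'); b=cv2.imread('pics/side7.png')[140:330,230:430]
b=cv2.resize(b,(421,400),interpolation=cv2.INTER_CUBIC)
c=np.zeros((600,640,3),np.uint8); c[:300,:480]=cv2.resize(a,(480,300)); c[300:,:316]=cv2.resize(b,(316,300)); cv2.imwrite('pics/m7.png',c)
for k in np.arange(0,6.3,.7): print(round(k,1),proj('wrist7',(*pol(.06,k),.13)).round())
E
```

```text
t 17.15 tcp [0.5503 0.1575 0.1945] station xy [-0.0194  0.1148] r 0.1164 ang 1.738 F [ 1.1  0.4 -0.2] w 0.0004 yang(station) 1.572 j [ 0.18  0.14  1.33  0.    1.67 -1.25]
0.0 [198. 295.]
0.7 [238. 281.]
1.4 [258. 246.]
2.1 [247. 203.]
2.8 [207. 173.]
3.5 [158. 173.]
4.2 [127. 204.]
4.9 [127. 247.]
5.6 [156. 282.]
```

View pics/m7.png

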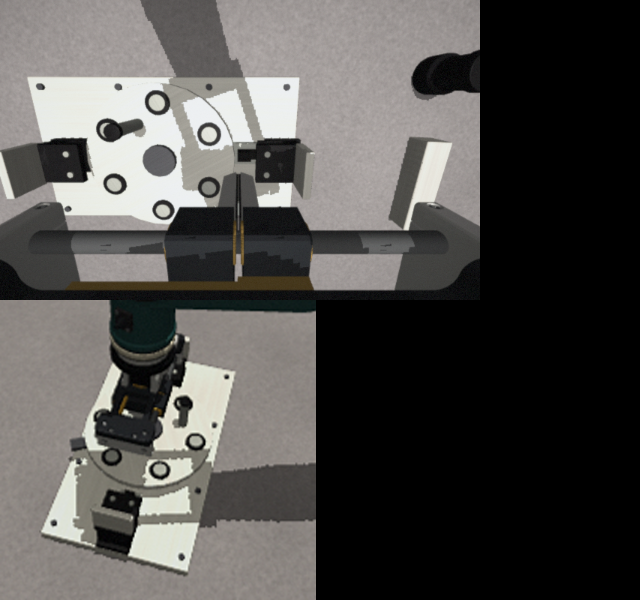

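Fork left is out: in the wrist view its tab has moved away to (305,170) in the montage. The post cap is at about (112,131) in the montage, on the robot side, and the dial is drifting slowly clockwise after rebounding from the catch.

```bash
python3 - <<'E'
from go import *
ang('wrist6',82,172); ang('wrist7',149.3,174.7); ang('side7',230+183*200/316,140+104*190/300)
# left fork position: tab top inner edge, montage ~ (298..303,150..190)
for f in (0,.028,.035): print(f,[ (proj('wrist7',(*W(x,.159+f),.13))*.75).round() for x in (-.03,.03)])
need(pol(0,0)*0+W(-.0745,-.0426),.194,1.23)
E
```

```text
r 0.0601 station ang -2.305
r 0.0618 station ang -2.656
r 0.055 station ang -2.806
0 [array([278., 152.]), array([276., 200.])]
0.028 [array([302., 152.]), array([298., 200.])]
0.035 [array([308., 152.]), array([304., 200.])]
shift cm [  0.06 -15.73  -5.57]
turn deg 19.6
```

The post is nearly at rest at about 3.6 rad, so no tool turn is needed. I go behind it on its −y side and sweep along +y.

>>> carry_out:
  targets:
    - [1,0,-3.5,-0.8,0]
    - [1,0,-3.5,-0.8,0]
    - [1,0,-3.5,-0.8,0]
    - [1,0,-3.5,-0.7,0]
    - [1,0,-3.5,-0.7,0]
    - [1,0,0,0,0]
    - [1,0,0,0,0]
    - [1,3,0,0,0]
    - [1,3,0,0,0]
    - [1,3,0,0,0]
    - [1,1.4,0,0,0]
    - [1,0,0,0,0]
    - [1,0,0,0,0]

```text
time: 18.55
tool_pos: [0.489, -0.0108, 0.0923]
ee_rot: [0.116, 1.57, -0.026]
wrist_force: [-0.5, 1.0, 0.7]
width: 0.0002
```

```bash
python3 - <<'E'
from go import *
show(); need(W(-.057,-.06),.09,np.pi/2); snap('wrist','wrist8')
for k in (3.2,3.4,3.6,3.8): print(k,proj('wrist8',(*pol(.06,k),.13)).round())
E
```

```text
t 18.55 tcp [ 0.489  -0.0108  0.0923] station xy [-0.056  -0.0605] r 0.0824 ang -2.317 F [-0.5  1.   0.7] w 0.0002 yang(station) 1.572 j [-0.14  0.    1.69  0.    1.45 -1.57]
shift cm [ 0.23  0.05 -0.1 ]
turn deg 0.0
3.2 [428. 266.]
3.4 [405. 269.]
3.6 [384. 276.]
3.8 [365. 287.]
```

View pics/wrist8.png

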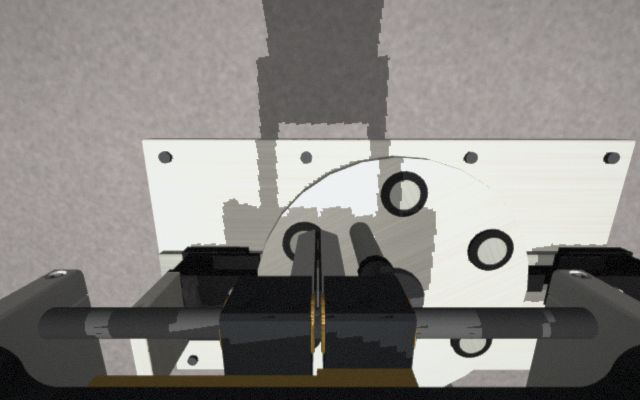

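The post cap is at about (373,268) and the rod leans to (357,232), just ahead (+y) of the fingertips at about 3.65 rad. Spin now, then lift away.

>>> carry_out:
  targets:
    - [1,0,0.6,0,0]
    - [1,0,1.4,0,0]
    - [1,0,2.2,0,0]
    - [1,0,2.7,0,0]
    - [1,0,2.7,0,0]
    - [1,-4,0.8,0,0]
    - [1,-5,0,0,0]
    - [1,-4,0,0,0]
    - [1,0,0,0,0]
    - [1,0,0,0,0]

```text
time: 19.6
tool_pos: [0.5038, 0.0923, 0.2236]
ee_rot: [0.263, 1.566, 0.12]
wrist_force: [0.3, -0.2, -0.2]
width: 0.0005
```

```bash
python3 - <<'E'
from go import *
show()
ims=[]
for i in range(4): ims.append(snap('side',f'sp{i}')['image'])
show()
# unwrap dial top into polar images (station angle) from each frame, estimate the shift
th=np.arange(0,2*np.pi,np.pi/720); pol_im=[]
for i in range(4):
    px=np.array([proj(f'sp{i}',(*pol(.083,t),.064)) for t in th],np.float32)
    pol_im.append(cv2.remap(ims[i][:,:,0],px[:,0][None],px[:,1][None],1)[0].astype(float))
np.set_printoptions(linewidth=200)
for p in pol_im: print(''.join('#' if x<90 else '.' for x in p[::12]))
E
```

```text
t 19.6 tcp [0.5038 0.0923 0.2236] station xy [-0.056   0.0436] r 0.071 ang 2.48 F [ 0.3 -0.2 -0.2] w 0.0005 yang(station) 1.571 j [ 0.07 -0.    1.43  0.    1.71 -1.36]
t 19.8 tcp [0.502  0.0916 0.2195] station xy [-0.0577  0.0427] r 0.0718 ang 2.504 F [-0.6  0.  -0.8] w 0.0004 yang(station) 1.57 j [ 0.07 -0.    1.43  0.    1.71 -1.36]
...........#.....##............########............##.....#.............#......#....############..#..####.......#....##.
......#.....##............########............##.....#............##.....#.........##################.....#.....##......
.#.....##...........#########............###...##............##.#####............################....#.....##...........
..#............#....####...........##..#####............#......#............##....###############.....##............#...
```

The ring pattern shifts about 15° per 0.05 s, so the dial is at about 5 rad/s clockwise, free of the hand. I wait untouched.

>>> carry_out:
  targets:
    - [1,0,0,0,0]
    - [1,0,0,0,0]
    - [1,0,0,0,0]
    - [1,0,0,0,0]
    - [1,0,0,0,0]
    - [1,0,0,0,0]
    - [1,0,0,0,0]
    - [1,0,0,0,0]
    - [1,0,0,0,0]
    - [1,0,0,0,0]
    - [1,0,0,0,0]
    - [1,0,0,0,0]
    - [1,0,0,0,0]
    - [1,0,0,0,0]
    - [1,0,0,0,0]
    - [1,0,0,0,0]
    - [1,0,0,0,0]
    - [1,0,0,0,0]
    - [1,0,0,0,0]
    - [1,0,0,0,0]

```text
time: 21.8
tool_pos: [0.503, 0.0915, 0.2215]
ee_rot: [-1.173, 1.571, -1.317]
wrist_force: [-0.3, -1.3, 0.3]
width: 0.0007
```

>>> carry_out:
  targets:
    - [1,0,0,0,0]
    - [1,0,0,0,0]
    - [1,0,0,0,0]
    - [1,0,0,0,0]
    - [1,0,0,0,0]
    - [1,0,0,0,0]
    - [1,0,0,0,0]
    - [1,0,0,0,0]
    - [1,0,0,0,0]
    - [1,0,0,0,0]
    - [1,0,0,0,0]
    - [1,0,0,0,0]
    - [1,0,0,0,0]
    - [1,0,0,0,0]
    - [1,0,0,0,0]
    - [1,0,0,0,0]
    - [1,0,0,0,0]
    - [1,0,0,0,0]
    - [1,0,0,0,0]
    - [1,0,0,0,0]

```text
time: 23.8
tool_pos: [0.503, 0.0915, 0.2215]
ee_rot: [-0.981, 1.571, -1.125]
wrist_force: [0.6, -0.7, 0.2]
width: 0.0003
```

>>> carry_out:
  targets:
    - [1,0,0,0,0]
    - [1,0,0,0,0]
    - [1,0,0,0,0]
    - [1,0,0,0,0]
    - [1,0,0,0,0]

```text
time: 24.3
tool_pos: [0.503, 0.0915, 0.2215]
ee_rot: [-1.182, 1.571, -1.326]
wrist_force: [0.1, -0.3, 0.4]
width: 0.0005
```

```bash
python3 - <<'E'
from go import *
show()
ims=[snap('side',f'e{i}')['image'] for i in range(4)]
show()
th=np.arange(0,2*np.pi,np.pi/720)
for i in range(4):
    px=np.array([proj(f'e{i}',(*pol(.083,t),.064)) for t in th],np.float32)
    p=cv2.remap(ims[i][:,:,0],px[:,0][None],px[:,1][None],1)[0]
    print(''.join('#' if x<90 else '.' for x in p[::12]))
c=np.hstack([cv2.resize(ims[3][140:330,230:430],(400,380)),cv2.resize(snap('scene','sc9')['image'],(400,250))[:250].__class__((380,400,3),np.uint8)*0])
c[:250,400:]=cv2.resize(cv2.cvtColor(cv2.imread('pics/sc9.png'),4),(400,250)); cv2.imwrite('pics/fin.png',c[:,:,::-1])
for n in (0,):
    a=cv2.absdiff(cv2.imread('pics/scene0.png'),cv2.imread('pics/sc9.png')).max(2)>40
    for nm,(y0,y1,x0,x1) in dict(lens=(262,312,470,512),ring=(158,186,250,292),prof=(300,360,405,480)).items(): print(nm,'changed px',int(a[y0:y1,x0:x1].sum()))
E
```

```text
t 24.3 tcp [0.503  0.0915 0.2215] station xy [-0.0567  0.0428] r 0.071 ang 2.496 F [ 0.1 -0.3  0.4] w 0.0005 yang(station) 1.57 j [ 0.07 -0.    1.43 -0.    1.71 -1.36]
t 24.5 tcp [0.503  0.0915 0.2214] station xy [-0.0567  0.0428] r 0.0711 ang 2.496 F [ 0.2 -0.3  0.2] w 0.0004 yang(station) 1.571 j [ 0.07 -0.    1.43 -0.    1.71 -1.36]
#.....##...........#########...........###.#..#.............##..####............#################...#.....##............
..##............#...####............#..#####............##.....##...........##.....###############....##............#...
............#.....##............####..##............##.....#............##.....#...##############..#............#.....##
........#.....##............####.###............##.....#............##.....#.......##############...........#.....##....
lens changed px 0
ring changed px 0
prof changed px 0
```

The dial is still turning at about 4 rad/s after more than 5 s untouched, and the bystanders show no changed pixels. Handing in.

```bash
python3 -c "
from bench import robot
print(robot.close_job())"
```

```text
the job is handed in; nothing more can be done
None
```

I found the catch at the left fork, slid that fork back to its stop and spun the dial freely, then handed the job in at about 24.6 s of the 72 s allowed. No verdict was reported.

**Catch:** My first touch sent the dial coasting faster than I meant, and its flag passed the right fork freely. I then pressed the post gently toward the left fork. The dial stood still at about 4.58 rad with a steady force of about 6 N, well under the 60 N limit.

**Fork:** I pushed the left tab outward until its position stayed fixed while the force rose to about 20 N. A wrist picture afterwards agreed with about 35 mm of travel. I never touched the right fork.

**Spin:** I swept the post clockwise and lifted clear. The dial ran at about 5 rad/s and was still at about 4 rad/s some 5 s later, with the arm still and no force on the wrist beyond noise.

**Last checks:** The lens, ring light and profile showed no changed pixels against the first scene picture. I could not view the final picture because the viewer's limit of 12 was reached. The closing checks are therefore numeric only, and the forks were not looked at again after the spin.

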